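# Pull the worn gauge plate and close the rack keeper

### The job

Slide the worn gauge plate, the one with the red tab, up out of its slot in the leaning rack, stand it in the inspection channel and press it home against the brass stop with at least 4 N but never over 80 N, so creep up to it, then let go of it there. Then swing the yellow keeper bar down until it rests in its catch, so that the two blue-tabbed plates stay locked in the rack. Leave those and everything else on the bench where they are.

Things in the scene. Friction and masses are not known exactly. Their poses are not given: they have to be found in the camera images.
- worn_plate: Steel plate 70 (x) x 5 (y) x 84 (z) mm, with a red tab on top 44 (x) x 10 (y) mm, own z 84 to 100. Origin: middle of lower edge; z up along the plate to the tab. 250 g, symmetric. Starts in one of the 3 rack slots, leaning 30 degrees; tab and 26 mm of bare plate project. Pinch the tab across its 10 mm with the tool tilted like the plate; pull along plate z over 70 mm.
- rack: Fixed rack. Origin: underside centre, z up, x, y level. Slots at rack y -40, 0, +40 mm (any plate in any; 30 mm free between tabs, do not open fingers fully). Way out of a slot: rack (-0.5, 0, 0.866), up and towards the robot. Slot floor at (0, y, 34 mm), depth 58 mm along the lean, 8 mm wide for the 5 mm plate, 74 mm long for its 70 mm. Walls reach 106 mm high. Base 150 x 250 mm.
- good_plate_a: Same plate with a blue tab, in another slot; stays there.
- good_plate_b: Same plate with a blue tab, in another slot; stays there.
- channel: Fixed base plate 160 (x) x 80 (y) x 12 mm with two aluminium walls forming an upright groove along x. Origin: underside centre, z up. Groove floor z = 12 mm, 8 mm wide centred on y = 0, x -70 to +45; straight walls to z 42 mm, then flared lips to z 51 mm (mouth about 19 mm). The plate stands in it upright, width along the groove. Brass stop at the +x end.
- datum: Brass stop block at the +x end of the channel, 16 (x) x 40 (y) x 55 mm high. Origin: centre of its underside, on the groove floor at channel x = 58 mm. The face the plate is pressed against is at channel x = 50 mm, so a plate fully home has its origin at channel x = 15 mm.
- keeper (a joint): Angle of the yellow keeper bar (rad): 0 closed, level and resting in its catch; about 1.57 upright, larger leaning outward (to rack -y). It turns about the rack x axis through point keeper_hinge; a stiff hinge, it stays where left; about 2 N at its end moves it, a solid stop at 0.
- keeper_hinge (a point): Hinge axis of the keeper bar, at rack (-36, -110, 144) mm. The bar is 14 (rack x) x 12 thick and 212 mm long; closed it points to rack +y, and its end lies between two brass cheeks of the catch (centred 206 mm from the hinge, 20 mm long, tops 8 mm above the bar's mid-line).
- keeper_push (a point): Point on the keeper bar 165 mm from the hinge, on the face that is outer (rack -y) when open and top when closed: push here.
- pawl_arm: Loose red pawl arm, about 125 x 28 x 12 mm, lying on the bench; leave it.
- brass_knob: Loose knurled brass knob, 36 dia x 27 mm; leave it.
- cover_plate: Loose cast aluminium cover plate, 100 x 75 x 18 mm; leave it.
- spanner: Loose spanner, 160 mm long; leave it.
- grease_tin: Loose green tin, 68 dia x 60 mm; leave it.

How it is judged:
By the outcome, as a careful person would: the job done as asked, in the order asked, and still so for the second after the job is handed in, with the robot touching nothing.
It also fails if it takes over 72 s, if anything falls off the work surface, if the arm or the gripper's body presses on something with over 40 N, if the wrist force passes 120 N, or if a joint passes its speed limit or range.

### The arm

A 7-joint arm with a two-finger parallel gripper is mounted at the origin on the work surface. World frame = base frame: x ahead of the robot, y to its left, z up, the work surface at z = 0. Lengths are in m, angles in rad, forces in N, time in s.
With the tool pointing down it reaches from about 0.425 to 0.875 m from the base axis. Payload 8.4 kg.
Tool frame: the origin (TCP) lies at the very end of the fingers, on their centre line; the grasp point (between the pads) lies 19 mm behind it; z points along the fingers, y is the line along which they close (so a half turn about z gives the same grasp; the last joint's range is limited). The gripper opens to 87 mm and grips with 3 to 60 N. Pads are 19 mm wide; open, the fingers measure 117 mm over their backs; the gripper's body (75 mm by 190 mm) begins 51 mm behind the grasp point.
Start: joints at [1.017, 0.333, 0.04, 1.465, -0.013, 1.343, -0.059], TCP at [0.286, -0.584, 0.223] pointing down, gripper open.
Joint ranges: [-2.58, 2.58], [-0.38, 2.09], [-1.3, 1.39], [0.25, 2.4], [-1.5, 4.64], [0.08, 2.09], [-2.65, 2.65]. Speed limits (rad/s): [2.22, 2.22, 2.79, 2.79, 3.14, 3.14, 3.14].

### API

Orientations are given as a rotation vector (axis times angle).
In Python, from workcell import r gives the robot as it stands. The module is installed in compiled form; this text tells all that it offers.
- The arm moves only by the tool move_arm, never from a script. Its argument "plan" is a list of rows, each a list of 6 numbers: the shift along the tool's x, y, z each as a share of 0.3 m, from -1 to 1, then the turn, a rotation vector about the tool's x, y, z each as a share of 30 degrees, from -1 to 1. In form: [[tx, ty, tz, rx, ry, rz], ...]. A call has 1 to 12 rows; each row is the pose to reach, as a shift and turn from the pose commanded when the call began, along the tool's axes at that moment; what a row does not reach only later rows make up. A row lasts 1/10 s, in which the tool goes at most 50 mm and 8.59 degrees, less where a joint would pass 70% of its speed; a pose out of reach is approached as far as the arm can. A call with a number of a shift or a turn outside -1 to 1 is refused whole. A call with a gripper value outside its range is refused whole. "grip" is the opening, from -1 (shut) to 1 (fully open), set as the call begins (left out, the last holds). The fingers move at their own pace and stop on an object; the grip force is fixed at half the most. Time passes only in rows, so rows that repeat a pose let the fingers close. It gives the time, the measured TCP pose, the force, the opening and the grip force at its end, in the units of the state.
- r.get_obs(): the state, without advancing time (a new reading comes with each control period).
- r.grab_frame(name): name is "scene" or "side" or "wrist"; returns a dict with "pixels" (384x512x3 uint8, red, green, blue), "fov_y" (degrees; the focal length in pixels is half the picture's height over the tangent of half this angle, whatever the lens; pixels are square), "cx", "cy" (the principal point, pixels), "D" ([k1, k2, p1, p2, k3] as OpenCV has them; the pictures are not rectified), "R" (3x3) and "t" (3): a world point X has camera coordinates R X + t; the wrist camera has in their place "T_tool_cam" (4x4, takes a point from camera to tool coordinates, whose origin is the TCP and whose axes are the flange's). Camera axes: x right, y down, z forward; pixel columns grow to the right and rows downward; lengths in m; the calibration is good to about 2 mm. A picture is of the moment at which its call begins: read the wrist's pose just before it. There is no depth.
- r.close_job(): hands the job in; it is judged then, once.
The state is a dict: "clock": time; "q": joint angles; "joint_velocities": joint speeds; "effort": joint torques, N m; "tcp_pos": TCP position; "tool_rot": TCP orientation; "contact_force": force on the tool from outside, world axes, zero at the start; "ft_torque": the same for the moment, N m; "width": finger opening in m; "grasp_force": force on a finger pad.
Only numpy, scipy, OpenCV 4.12 (cv2) and the standard library are available. Lean on these libraries where they do the work, as an engineer would, in place of code of your own. Each camera call takes 0.05 s, during which the arm holds its last target. There are 200 camera calls.

## Working session

There is one attempt and no reset: what is moved stays moved. The work goes in short steps, Python scripts to look and compute and a tool call to move; the robot and the scene stay as the last step left them, time stands still between calls to the robot, and variables do not carry over. Pictures are saved under pics/ and viewed, at most 15 in all, crops included, and the job is handed in when it is done.

Besides the shell and the picture viewer there is one more tool, called in YAML: its name, and indented under it one key for each argument. move_arm: Moves the arm, as the interface text tells. Its arguments: {"type":"object","properties":{"plan":{"type":"array","items":{"type":"array","items":{"type":"number","minimum":-1,"maximum":1}}},"grip":{"type":"number"}},"required":["plan"]}

```bash
mkdir -p pics; cat > h.py <<'E'
import numpy as np,cv2,pickle
from scipy.spatial.transform import Rotation as Rn
from workcell import r
def K(f):
    F=384/2/np.tan(np.radians(f["fov_y"])/2); return np.array([[F,0,f["cx"]],[0,F,f["cy"]],[0,0,1]])
def grab(n,tag):
    o=r.get_obs(); f=dict(r.grab_frame(n))
    if "T_tool_cam" in f:
        T=np.eye(4);T[:3,:3]=Rn.from_rotvec(o["tool_rot"]).as_matrix();T[:3,3]=o["tcp_pos"]
        W=np.linalg.inv(T@np.array(f["T_tool_cam"]));f["R"]=W[:3,:3];f["t"]=W[:3,3]
    pickle.dump(f,open(f"{tag}.pkl","wb"));return f
def load(t): return pickle.load(open(f"{t}.pkl","rb"))
def save(f,name,crop=None,s=1.5):
    im=np.array(f["pixels"])[:,:,::-1]
    if crop: x0,y0,x1,y1=crop; im=im[y0:y1,x0:x1]
    cv2.imwrite(f"pics/{name}.png",cv2.resize(im,None,fx=s,fy=s,interpolation=cv2.INTER_CUBIC))
def ray(f,uv):
    p=cv2.undistortPoints(np.array([[uv]],float),K(f),np.array(f["D"],float)).ravel()
    R=np.array(f["R"]);t=np.array(f["t"]); return -R.T@t, R.T@np.array([p[0],p[1],1])
def atz(f,uv,z):
    c,d=ray(f,uv); return c+d*(z-c[2])/d[2]
def proj(f,X):
    return cv2.projectPoints(np.atleast_2d(np.array(X,float)),np.array(f["R"],float),np.array(f["t"],float).reshape(3,1),K(f),np.array(f["D"],float))[0][:,0]
def fit(obs,x0,model):
    "obs: list of (frame,uv,args) ; model(x)->function(args)->world"
    from scipy.optimize import least_squares
    g=lambda x: np.concatenate([proj(f,model(x,a))[0]-np.array(uv) for f,uv,a in obs])
    return least_squares(g,x0,loss='soft_l1',f_scale=2)
E
python3 - <<'E'
from h import *
for n in("scene","side","wrist"):
    f=grab(n,n+"0"); save(f,n+"0"); print(n,f["fov_y"],f["D"],-np.array(f["R"]).T@f["t"])
print(r.get_obs())
E
```

```text
scene 43.103462522189744 [-0.183158  0.        0.        0.        0.      ] [1.54973485 0.13820906 1.46779081]
side 57.78739916535222 [-0.01697138  0.          0.          0.          0.        ] [0.38426741 0.72079696 0.72331261]
wrist 67.41723049082015 [-0.0443291  0.         0.         0.         0.       ] [ 0.34937146 -0.55136424  0.38401717]
{'clock': 0.15, 'q': array([ 1.01679899,  0.3337734 ,  0.03986266,  1.46602072, -0.01338732,
        1.34328874, -0.05850198]), 'joint_velocities': array([-0.00108871, -0.00305693, -0.0005214 , -0.00216295,  0.00030076,
        0.00037339, -0.00043523]), 'effort': array([ 1.41850451e-03, -6.56843448e+01,  1.33674257e+00, -4.04109228e+01,
       -5.95741323e-02,  4.19193960e-02,  1.34799707e-04]), 'tcp_pos': array([ 0.28536644, -0.58362884,  0.22187061]), 'tool_rot': array([-3.05957715e+00, -7.07985370e-01,  5.68923634e-04]), 'contact_force': array([ 0.17515399, -0.27961105,  0.14849065]), 'ft_torque': array([ 0.0029793 , -0.02359801, -0.0160016 ]), 'grasp_force': 0.0, 'width': 0.08690391248901223}
```

View pics/scene0.png

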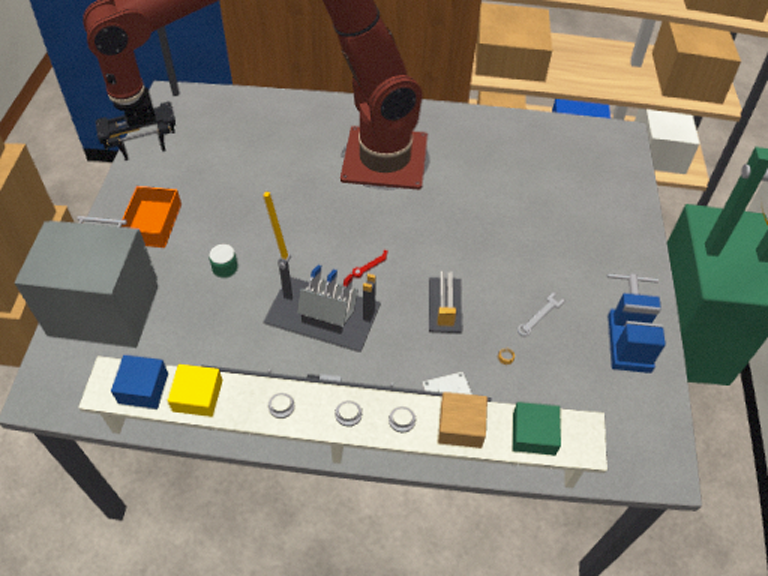

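View pics/side0.png

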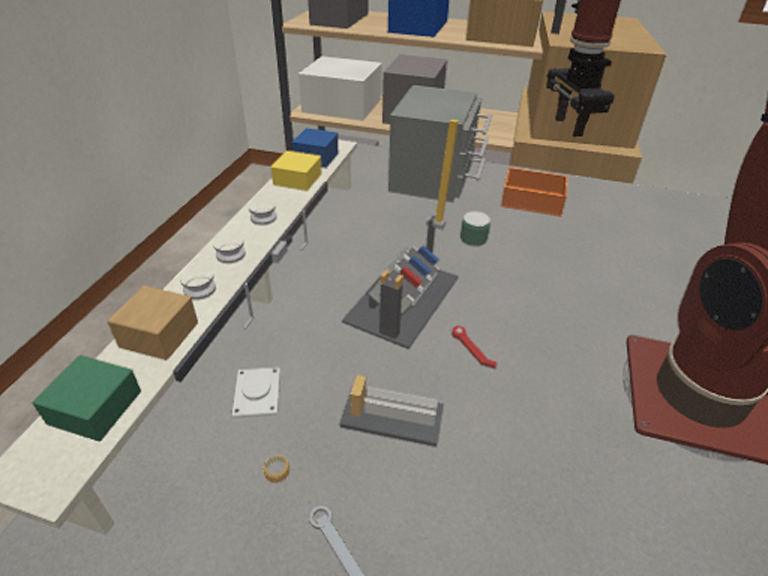

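The scene view shows the rack (about (325,310) in the 1.5x picture), with the red tab in the slot nearest the catch and two blue tabs towards the hinge. The keeper is up and yellow, and the channel is at (445,305). Next I'll enlarge crops.

```bash
python3 - <<'E'
from h import *
save(load("scene0"),"sc1",(170,120,320,236),5)
f=load("side0")
im=np.array(f["pixels"])[:,:,::-1]
a=cv2.resize(im[135:235,222:312],None,fx=4.4,fy=4.4,interpolation=cv2.INTER_CUBIC)
cv2.imwrite("pics/sd1.png",cv2.resize(im[155:235,222:312],None,fx=7,fy=7,interpolation=cv2.INTER_CUBIC))
cv2.imwrite("pics/sd2.png",cv2.resize(im[245:300,222:300],None,fx=8,fy=8,interpolation=cv2.INTER_CUBIC))
E
```

```text
(no output)
```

View pics/sc1.png

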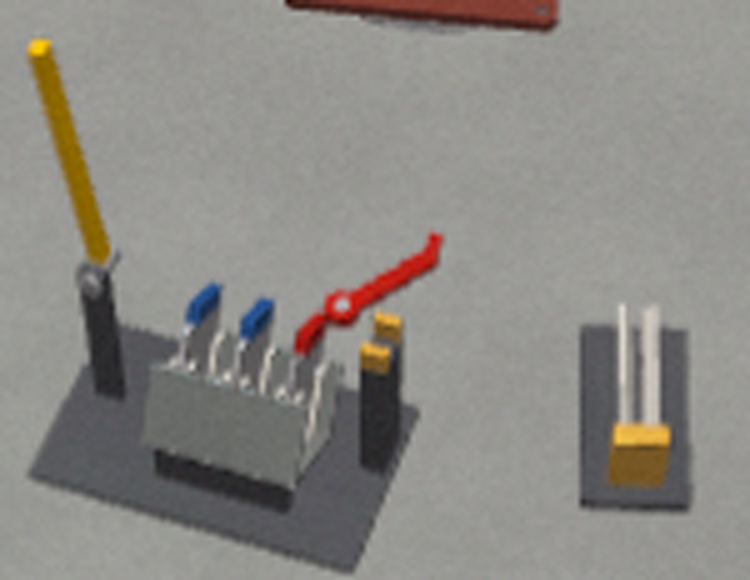

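View pics/sd1.png

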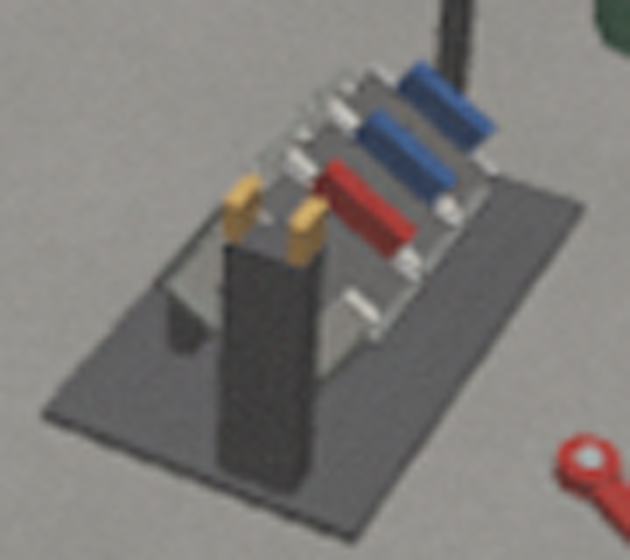

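View pics/sd2.png

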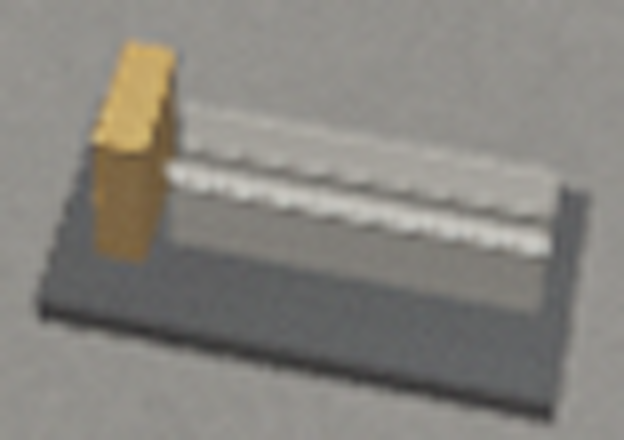

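```bash
cat > fit0.py <<'E'
from h import *
S=load("scene0");D=load("side0")
s=lambda u,v:((u+.5)/5-.5+170,(v+.5)/5-.5+120)
d1=lambda u,v:((u+.5)/7-.5+222,(v+.5)/7-.5+155)
d2=lambda u,v:((u+.5)/8-.5+222,(v+.5)/8-.5+245)
def pl(y,x,yy,z): return np.array([.866*x-.5*z, y+yy, 34+.5*x+.866*z])
def mod(x,a):
    a=np.array(a,float)/1000
    if len(a)==2: a=np.append(a,x[3])
    c,q=np.cos(x[2]),np.sin(x[2])
    return np.array([x[0]+c*a[0]-q*a[1],x[1]+q*a[0]+c*a[1],a[2]])
R=[(S,s(28,476),(75,-125)),(S,s(352,570),(75,125)),(S,s(420,410),(-75,125)),(S,s(118,325),(-75,-125)),
(D,d1(583,205),(-75,-125)),(D,d1(352,535),(-75,125)),(D,d1(45,408),(75,125)),
(S,s(381,330),(-36,96,152)),(D,d1(276,198),(-36,96,152))]
for y,c,p in((40,(311,335),[(335,158),(415,230),(400,258),(316,192)]),(0,(256,320),[(372,110),(455,180),(440,203),(358,135)]),(-40,(204,305),[(420,62),(495,127),(480,152),(402,88)])):
    R.append((S,s(*c),pl(y,0,0,92)))
    for q,a in zip(p,[(22,-5,100),(-22,-5,100),(-22,5,84),(22,5,84)]): R.append((D,d1(*q),pl(y,*a)))
C=[(S,s(581,325),(-80,-40,12)),(S,s(687,328),(-80,40,12)),(S,s(581,502),(80,-40,12)),(S,s(690,504),(80,40,12)),
(D,d2(590,190),(-80,-40,12)),(D,d2(555,405),(-80,40,12)),(D,d2(42,303),(80,40,12)),
(D,d2(128,42),(66,-20,67)),(D,d2(178,47),(50,-20,67)),(D,d2(148,153),(50,20,67)),(D,d2(95,143),(66,20,67)),
(S,s(613,425),(50,-20,67)),(S,s(668,426),(50,20,67)),(S,s(612,447),(66,-20,67)),(S,s(670,447),(66,20,67))]
np.set_printoptions(precision=4,suppress=True)
for n,O,x0 in(("rack",R,[.6,-.1,0,.01]),("chan",C,[.6,.15,0,.01])):
    for sub in ("both","S","D"):
        O2=[o for o in O if sub=="both" or o[0] is {"S":S,"D":D}[sub]]
        q=fit(O2,x0,mod);print(n,sub,q.x)
        if sub=="both":print(q.fun.reshape(-1,2).round(1).tolist())
E
python3 fit0.py
```

```text
rack both [ 0.5734 -0.08   -0.2172  0.0158]
[[1.6, -0.1], [2.2, 1.3], [2.4, 0.2], [-0.1, -1.1], [-2.2, -0.6], [-4.1, 0.3], [-5.4, -0.2], [-0.7, -0.4], [0.9, 0.2], [-0.9, -1.2], [0.9, -0.6], [1.2, -0.4], [-1.1, 0.4], [-0.8, -0.5], [-0.5, -1.3], [1.9, -1.0], [1.4, -0.9], [-0.8, 0.6], [-0.4, 0.2], [-0.7, -1.3], [1.0, -1.0], [1.4, -0.4], [-0.8, 0.6], [-0.7, -0.0]]
rack S [ 0.5778 -0.0803 -0.2214  0.0226]
rack D [ 0.5728 -0.079  -0.2082  0.0166]
chan both [0.5052 0.2041 0.0745 0.01  ]
[[-0.6, -0.7], [-0.6, -0.4], [-0.6, -0.6], [-0.1, -0.1], [0.1, 0.2], [0.2, 0.2], [-1.2, -0.1], [-0.5, -0.0], [-0.4, 0.5], [-0.6, 0.1], [-0.6, 0.1], [-0.2, -0.6], [0.1, -0.4], [0.0, -1.3], [-0.2, -0.8]]
chan S [0.5077 0.2054 0.0691 0.01  ]
chan D [0.5043 0.2033 0.076  0.01  ]
```

```bash
cat >> h.py <<'E'
np.set_printoptions(precision=4,suppress=True)
def Rz(a): return Rn.from_rotvec([0,0,a]).as_matrix()
def frame(x,y,yaw,p):  # mm -> world
    return np.array([x,y,0])+Rz(yaw)@(np.array(p,float)/1000)
def toolR(yaw,tilt,flip=0):
    "tool z = frame (sin tilt,0,-cos tilt), tool y = -/+ frame y"
    c,s=np.cos(tilt),np.sin(tilt); z=np.array([s,0,-c]); y=np.array([0,-1,0.])*(-1 if flip else 1)
    return Rz(yaw)@np.column_stack([np.cross(y,z),y,z])
def row(p,Rt):
    o=r.get_obs(); R0=Rn.from_rotvec(o["tool_rot"]); d=R0.inv().apply(np.array(p)-o["tcp_pos"])
    w=(R0.inv()*Rn.from_matrix(Rt)).as_rotvec()
    print("row",(d/.3).round(4).tolist(),(np.degrees(w)/30).round(4).tolist(),"t",round(o["clock"],2))
E
sed -i 's/^R=\[(S,s(28.*$/R=[/; s/^(D,d1(583.*$//' fit0.py
python3 fit0.py|grep rack; python3 - <<'E'
from h import *
f=load("wrist0"); o=r.get_obs()
R0=Rn.from_rotvec(o["tool_rot"]).as_matrix(); print(R0); print(np.array(r.grab_frame("wrist")["T_tool_cam"]))
x,y,a=.5735,-.0795,-.215
for fl in(0,1):
    print(toolR(a,np.pi/6,fl)); p=frame(x,y,a,np.array([-46,40,114])+130*np.array([-.5,0,.866])); print(p); row(p,toolR(a,np.pi/6,fl))
E
```

```text
rack both [ 0.5746 -0.0782 -0.2153  0.01  ]
rack S [ 0.5785 -0.0761 -0.1928  0.01  ]
rack D [ 0.5741 -0.0788 -0.2176  0.01  ]
[[ 0.8984  0.4393 -0.0006]
 [ 0.4393 -0.8984  0.0011]
 [-0.0001 -0.0012 -1.    ]]
[[-0.0002 -0.9641 -0.2654  0.0717]
 [ 1.     -0.     -0.0006 -0.001 ]
 [ 0.0006 -0.2654  0.9641 -0.1623]
 [ 0.      0.      0.      1.    ]]
[[ 0.8461 -0.2133  0.4885]
 [-0.1848 -0.977  -0.1067]
 [ 0.5     0.     -0.866 ]]
[ 0.4736 -0.0167  0.2266]
row [1.3937, -1.4221, -0.014] [-0.3366, 0.9628, 1.249] t 0.2
[[-0.8461  0.2133  0.4885]
 [ 0.1848  0.977  -0.1067]
 [-0.5     0.     -0.866 ]]
[ 0.4736 -0.0167  0.2266]
row [1.3937, -1.4221, -0.014] [-1.2296, -0.4298, -4.585] t 0.2
```

move_arm:
  plan:
    - [0,0,-0.7,0,0,0]
    - [0,0,-0.7,0,0,0]
    - [0,0,-0.7,0,0,0]
    - [0,0,-0.7,0,0,0]
    - [0,0,-0.7,0,0,0]
    - [0.7,-0.9,-0.7,0,0,0.9]
    - [0.7,-0.9,-0.7,0,0,0.9]
    - [0.7,-0.9,-0.7,0,0,0.9]
    - [0.7,-0.9,-0.7,0,0,0.9]
    - [0.7,-0.9,-0.7,0,0,0.9]
    - [0.7,-0.9,-0.7,0,0,0.9]
    - [0.7,-0.9,-0.7,0,0,0.9]
  grip: -0.4

```text
clock: 1.4
tcp_pos: [0.3557, -0.2463, 0.4325]
tool_rot: [3.141, -0.024, 0.0]
contact_force: [1.2, 0.4, -0.2]
width: 0.0264
grasp_force: 0.0
```

```bash
python3 - <<'E'
from h import *
print(r.get_obs()["tcp_pos"])
x,y,a=.5742,-.0785,-.215
p=frame(x,y,a,np.array([-46,40,114])+150*np.array([-.5,0,.866])); print(p); row(p,toolR(a,np.pi/6))
E
```

```text
[ 0.3557 -0.2463  0.4325]
[ 0.4645 -0.0136  0.2439]
row [0.3507, -0.7813, 0.6284] [-0.0994, 0.9964, 0.373] t 1.4
```

move_arm:
  plan:
    - [0.1,-0.78,0,0,0,0.3]
    - [0.1,-0.78,0,-0.1,0.2,0.37]
    - [0.1,-0.78,0,-0.1,0.3,0.37]
    - [0.2,-0.78,0,-0.1,0.6,0.37]
    - [0.35,-0.78,0.1,-0.1,0.99,0.37]
    - [0.35,-0.78,0.3,-0.1,0.99,0.37]
    - [0.35,-0.78,0.5,-0.1,0.99,0.37]
    - [0.35,-0.78,0.63,-0.1,0.99,0.37]
    - [0.35,-0.78,0.63,-0.1,0.99,0.37]
    - [0.35,-0.78,0.63,-0.1,0.99,0.37]
    - [0.35,-0.78,0.63,-0.1,0.99,0.37]
    - [0.35,-0.78,0.63,-0.1,0.99,0.37]

```text
clock: 2.6
tcp_pos: [0.4787, -0.0017, 0.2344]
tool_rot: [2.981, -0.285, 0.772]
contact_force: [-1.5, 2.6, 0.9]
width: 0.0263
grasp_force: 0.0
```

```bash
python3 - <<'E'
from h import *
f=grab("wrist","w1"); save(f,"w1"); print(r.get_obs()["tcp_pos"])
E
```

```text
[ 0.4768 -0.0041  0.2311]
```

View pics/w1.png

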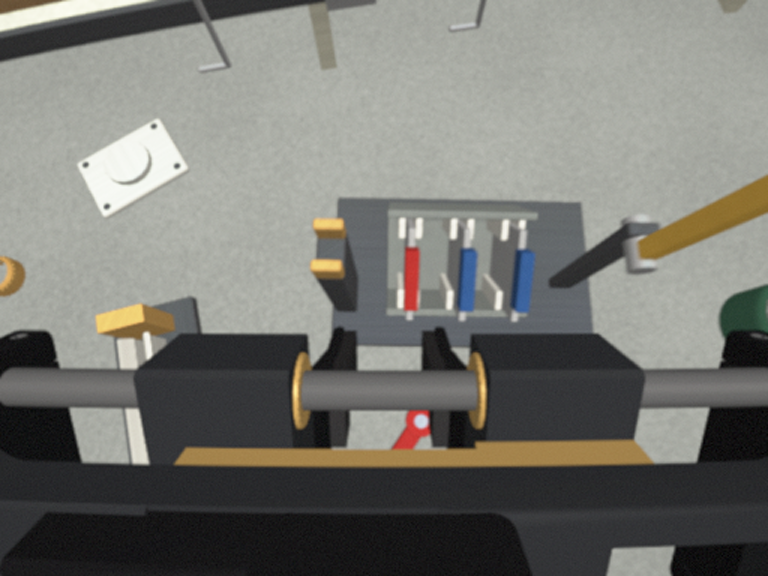

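The wrist view shows the red tab's top face at about (412,279), the blue tabs at (468,280) and (523,282), and the cheeks at (328,227) and (327,268). I'll refine the fit with these.

```bash
cat >> fit0.py <<'E'
W=load("w1"); w=lambda u,v:((u+.5)/1.5-.5,(v+.5)/1.5-.5)
Wp=[]
for y,p,A in((40,[(407,248),(419,248),(405,310),(418,310)],[(22,5,100),(22,-5,100),(-22,5,100),(-22,-5,100)]),
 (0,[(462,249),(475,249),(460,311),(473,311)],[(22,5,100),(22,-5,100),(-22,5,100),(-22,-5,100)]),
 (-40,[(533,252),(529,313)],[(22,-5,100),(-22,-5,100)])):
    for q,a in zip(p,A): Wp.append((W,w(*q),pl(y,*a)))
for n,O in(("W",Wp),("all",R+Wp+Wp)):
    q=fit(O,[.574,-.078,-.215,.01],mod);print("RACK",n,q.x);print(q.fun.reshape(-1,2).round(1).tolist())
X=q.x
from h import row,toolR,frame
a=X[2];pz=lambda z:frame(*X[:3],pl(40,0,0,z))
print(r.get_obs()["tcp_pos"]); print("above",pz(110));row(pz(110),toolR(a,np.pi/6)); print("grasp");row(pz(74),toolR(a,np.pi/6))
E
python3 fit0.py|sed -n '/RACK/,$p'
```

```text
RACK W [ 0.5741 -0.0771 -0.2078  0.01  ]
[[-1.7, 0.4], [0.1, 0.6], [-1.4, -0.2], [-0.7, -0.1], [0.7, 0.4], [1.8, 0.6], [-0.6, -0.3], [0.1, -0.2], [1.9, -0.7], [0.0, -0.9]]
RACK all [ 0.5741 -0.0772 -0.2091  0.01  ]
[[0.1, -0.4], [0.7, 0.9], [-0.1, -1.1], [0.5, -0.1], [0.9, 0.0], [-1.4, 0.9], [-1.1, 0.0], [0.1, -1.1], [1.4, -0.5], [1.0, -0.4], [-1.1, 1.1], [-0.9, 0.7], [-0.0, -1.0], [0.4, -0.6], [0.9, -0.1], [-1.2, 1.0], [-1.2, 0.4], [-1.6, 0.4], [0.1, 0.5], [-1.4, -0.3], [-0.7, -0.2], [0.8, 0.4], [1.8, 0.6], [-0.6, -0.3], [0.1, -0.2], [1.9, -0.6], [0.0, -0.9], [-1.6, 0.4], [0.1, 0.5], [-1.4, -0.3], [-0.7, -0.2], [0.8, 0.4], [1.8, 0.6], [-0.6, -0.3], [0.1, -0.2], [1.9, -0.6], [0.0, -0.9]]
[ 0.4768 -0.0041  0.2311]
above [ 0.5286 -0.0266  0.1293]
row [-0.0028, 0.0378, 0.3863] [-0.002, 0.0379, 0.0256] t 2.65
grasp
row [-0.0004, 0.038, 0.5062] [-0.002, 0.0379, 0.0256] t 2.65
```

move_arm:
  plan:
    - [0,0,0,0,0,0]
    - [0,0,0,0,0,0]
    - [0,0,0,0,0,0]

```text
clock: 2.95
tcp_pos: [0.48, -0.0168, 0.2384]
tool_rot: [2.965, -0.327, 0.772]
contact_force: [0.4, -0.6, 0.1]
width: 0.0262
grasp_force: 0.0
```

```bash
cat > go.py <<'E'
from h import *
import sys
RK=(.5741,-.0772,-.2091); CH=(.5052,.2041,.0745)
def pl(y,x,yy,z): return np.array([.866*x-.5*z, y+yy, 34+.5*x+.866*z])
def slot(z,tilt=30): row(frame(*RK,pl(40,0,0,z)),toolR(RK[2],np.radians(tilt)))
E
python3 -c "
from go import *
print(r.get_obs()['tcp_pos']);slot(110);slot(74)"
```

```text
[ 0.48   -0.0168  0.2384]
row [-0.0334, -0.0055, 0.398] [0.0199, 0.0261, -0.0151] t 2.95
row [-0.0317, -0.0067, 0.518] [0.0199, 0.0261, -0.0151] t 2.95
```

move_arm:
  plan:
    - [-0.033,-0.0055,0.13,0.02,0.026,-0.015]
    - [-0.033,-0.0055,0.26,0.02,0.026,-0.015]
    - [-0.033,-0.0055,0.36,0.02,0.026,-0.015]
    - [-0.033,-0.0055,0.398,0.02,0.026,-0.015]
    - [-0.033,-0.0055,0.398,0.02,0.026,-0.015]
    - [-0.033,-0.0055,0.398,0.02,0.026,-0.015]
    - [-0.033,-0.0055,0.398,0.02,0.026,-0.015]

```text
clock: 3.65
tcp_pos: [0.5287, -0.025, 0.13]
tool_rot: [2.968, -0.307, 0.797]
contact_force: [1.0, 0.0, 1.0]
width: 0.0265
grasp_force: 0.0
```

```bash
python3 -c "
from go import *
slot(110);slot(74)
f=grab('wrist','w2');save(f,'w2',(150,120,400,300),3)
import numpy as np
print(((proj(f,[frame(*RK,pl(40,x,y,100)) for x,y in((22,5),(22,-5),(-22,5),(-22,-5))])-[150,120]+.5)*3-.5).round(0).tolist())"
```

```text
row [-0.0004, 0.0056, 0.0026] [-0.0024, -0.0021, 0.0051] t 3.65
row [-0.0005, 0.0057, 0.1226] [-0.0024, -0.0021, 0.0051] t 3.65
[[315.0, 221.0], [363.0, 221.0], [315.0, 411.0], [360.0, 411.0]]
```

View pics/w2.png

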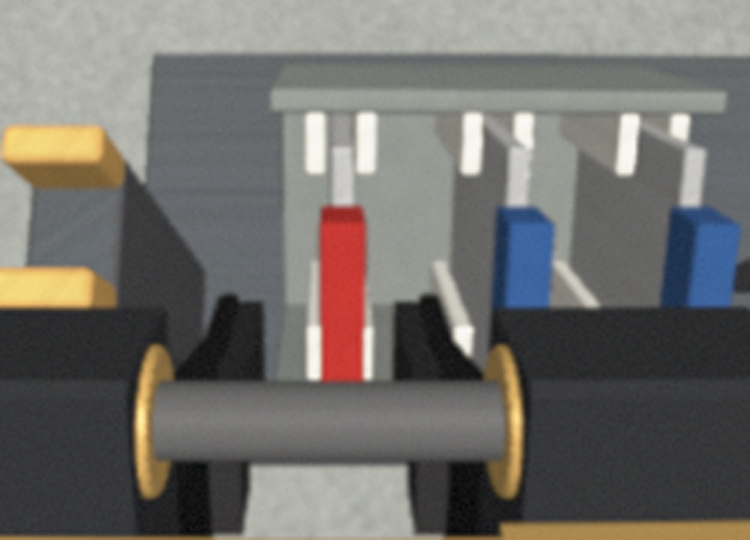

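The red tab spans columns 321 to 364 with its end edge at row 220. The prediction was 315 to 363 and 221, so it needs to go about 1 mm towards the blue tabs. Going down to grasp.

move_arm:
  plan:
    - [0,0.008,0.03,0,0,0.005]
    - [0,0.008,0.06,0,0,0.005]
    - [0,0.008,0.09,0,0,0.005]
    - [0,0.008,0.122,0,0,0.005]
    - [0,0.008,0.122,0,0,0.005]
    - [0,0.008,0.122,0,0,0.005]
    - [0,0.008,0.122,0,0,0.005]

```text
clock: 4.4
tcp_pos: [0.5454, -0.0308, 0.0964]
tool_rot: [2.969, -0.31, 0.793]
contact_force: [-0.2, -0.8, -0.2]
width: 0.0258
grasp_force: 0.0
```

move_arm:
  plan:
    - [0,0,0,0,0,0]
    - [0,0,0,0,0,0]
    - [0,0,0,0,0,0]
    - [0,0,0,0,0,0]
    - [0,0,0,0,0,0]
  grip: -1

```text
clock: 4.9
tcp_pos: [0.5455, -0.0309, 0.0967]
tool_rot: [2.969, -0.31, 0.794]
contact_force: [-2.6, 0.2, 4.8]
width: 0.0096
grasp_force: 30.0
```

```bash
sed -i 's/RK=(.5741,-.0772/RK=(.5739,-.0780/' go.py; python3 -c "
from go import *
slot(74);o=r.get_obs();print(o['contact_force'],o['ft_torque'],o['width'],o['grasp_force'])"
```

```text
row [0.0041, 0.0005, -0.0031] [-0.0023, 0.002, 0.0014] t 4.9
[-2.5613  0.1638  4.8225] [ 0.0188  0.7233 -0.1094] 0.00959419414727962 30.00323535874486
```

move_arm:
  plan:
    - [0,0,-0.02,0,0,0]
    - [0,0,-0.05,0,0,0]
    - [0,0,-0.08,0,0,0]
    - [0,0,-0.11,0,0,0]
    - [0,0,-0.14,0,0,0]
    - [0,0,-0.17,0,0,0]
    - [0,0,-0.2,0,0,0]
    - [0,0,-0.24,0,0,0]
    - [0,0,-0.29,0,0,0]
    - [0,0,-0.36,0,0,0]
    - [0,0,-0.36,0,0,0]
    - [0,0,-0.36,0,0,0]

```text
clock: 6.1
tcp_pos: [0.4926, -0.0198, 0.1903]
tool_rot: [2.969, -0.31, 0.795]
contact_force: [-0.2, -0.7, -3.8]
width: 0.0101
grasp_force: 30.0
```

```bash
cat >> go.py <<'E'
def chan(x,z,dy=0):
    "TCP so that plate origin (TCP = plate x+dx, z 73) at channel x, height z above groove floor"
    row(frame(*CH,[x-1.2,dy,12+z+73]),toolR(CH[2],0))
E
python3 -c "
from go import *
o=r.get_obs();print(o['tcp_pos'],o['width'],o['contact_force'],o['ft_torque'])
print(frame(*CH,[-10,0,0]));chan(-10,120);chan(-10,45)"
```

```text
[ 0.4926 -0.0198  0.1903] 0.01006944849825674 [-0.1754 -0.7398 -3.8341] [0.2356 1.0358 0.0351]
[0.4952 0.2034 0.    ]
row [-0.1046, -0.7284, -0.1163] [0.1395, -0.9925, -0.5269] t 6.1
row [-0.2295, -0.7282, 0.1003] [0.1395, -0.9925, -0.5269] t 6.1
```

move_arm:
  plan:
    - [0.05,0,-0.09,0,0,0]
    - [0.1,0,-0.17,0,0,0]
    - [0.1,-0.1,-0.17,0,0,0]
    - [0.05,-0.25,-0.23,0.03,-0.25,-0.13]
    - [0.0,-0.4,-0.29,0.07,-0.5,-0.26]
    - [0,-0.55,-0.29,0.1,-0.75,-0.39]
    - [-0.01,-0.69,-0.29,0.14,-0.99,-0.527]
    - [-0.01,-0.728,-0.29,0.14,-0.9925,-0.527]
    - [-0.01,-0.728,-0.29,0.14,-0.9925,-0.527]
    - [-0.01,-0.728,-0.29,0.14,-0.9925,-0.527]
    - [-0.01,-0.728,-0.29,0.14,-0.9925,-0.527]
    - [-0.01,-0.728,-0.29,0.14,-0.9925,-0.527]

```text
clock: 7.3
tcp_pos: [0.4925, 0.2021, 0.2651]
tool_rot: [3.139, 0.114, 0.003]
contact_force: [0.3, 0.0, -2.2]
width: 0.0099
grasp_force: 30.0
```

```bash
python3 -c "
from go import *
chan(-10,45)
f=grab('wrist','w3');save(f,'w3',(100,60,400,300),2.6)
print(((proj(f,[frame(*CH,a) for a in ((50,-20,67),(50,20,67),(66,-20,67),(66,20,67))])-[100,60]+.5)*2.6-.5).round(0).tolist());print(r.get_obs()['width'])"
```

```text
row [0.0044, -0.0038, 0.4504] [0.0008, -0.0036, -0.0033] t 7.3
[[456.0, 155.0], [371.0, 155.0], [456.0, 120.0], [370.0, 120.0]]
0.00947167137967147
```

View pics/w3.png

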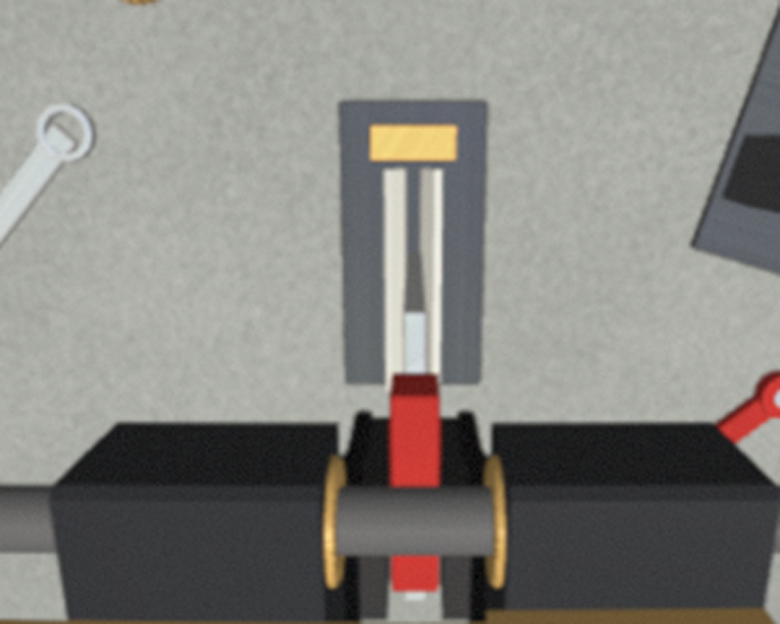

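The stop's top face is at columns 370 to 457, rows 125 to 160. Sideways it matches; along x the channel is about 2 mm nearer than estimated. The plate lines up with the groove, so I'll lower it.

move_arm:
  plan:
    - [0.004,-0.004,0.1,0,-0.004,-0.003]
    - [0.004,-0.004,0.22,0,-0.004,-0.003]
    - [0.004,-0.004,0.34,0,-0.004,-0.003]
    - [0.004,-0.004,0.44,0,-0.004,-0.003]
    - [0.004,-0.004,0.45,0,-0.004,-0.003]
    - [0.004,-0.004,0.45,0,-0.004,-0.003]
    - [0.004,-0.004,0.45,0,-0.004,-0.003]

```text
clock: 8.05
tcp_pos: [0.4949, 0.205, 0.1313]
tool_rot: [-3.138, -0.119, -0.0]
contact_force: [0.4, -0.0, -1.3]
width: 0.0093
grasp_force: 30.0
```

```bash
sed -i 's/CH=(.5052/CH=(.5029/' go.py; python3 -c "
from go import *
chan(-8,2);print(r.get_obs()['contact_force'])
f=grab('side','s4');save(f,'s4',(220,205,320,300),6)"
```

```text
row [-0.0042, 0.0053, 0.1477] [-0.0023, -0.0006, 0.0023] t 8.05
[ 0.4366 -0.0313 -1.2854]
```

View pics/s4.png

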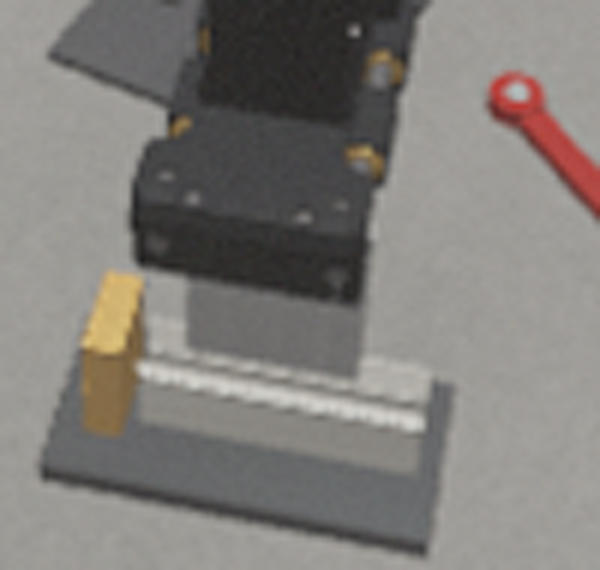

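The plate hangs level over the groove, behind the near wall (plate at (190..360, 280..375)). Lowering in small steps.

move_arm:
  plan:
    - [-0.004,0.005,0.01,0,0,0]
    - [-0.004,0.005,0.025,0,0,0]
    - [-0.004,0.005,0.04,0,0,0]
    - [-0.004,0.005,0.055,0,0,0]
    - [-0.004,0.005,0.07,0,0,0]
    - [-0.004,0.005,0.085,0,0,0]
    - [-0.004,0.005,0.1,0,0,0]
    - [-0.004,0.005,0.115,0,0,0]
    - [-0.004,0.005,0.12,0,0,0]
    - [-0.004,0.005,0.125,0,0,0]
    - [-0.004,0.005,0.125,0,0,0]

```text
clock: 9.2
tcp_pos: [0.4925, 0.2031, 0.0915]
tool_rot: [-3.139, -0.119, 0.005]
contact_force: [0.3, 0.2, -3.4]
width: 0.0098
grasp_force: 30.0
```

```bash
python3 -c "
from go import *
chan(-8,0);o=r.get_obs();print(o['contact_force'],o['ft_torque'],o['tcp_pos'])"
```

```text
row [0.0043, -0.0008, 0.0216] [-0.0009, 0.0058, 0.0029] t 9.2
[ 0.3492  0.1888 -3.354 ] [ 0.0386  0.0633 -0.017 ] [0.4925 0.2031 0.0915]
```

move_arm:
  plan:
    - [0,0,0.004,0,0,0]
    - [0,0,0.008,0,0,0]
    - [0,0,0.012,0,0,0]
    - [0,0,0.015,0,0,0]
    - [0,0,0.018,0,0,0]
    - [0,0,0.018,0,0,0]

```text
clock: 9.8
tcp_pos: [0.4926, 0.2033, 0.0866]
tool_rot: [-3.139, -0.119, 0.004]
contact_force: [-2.1, 0.0, 3.7]
width: 0.0095
grasp_force: 30.0
```

move_arm:
  plan:
    - [0,0,0.002,0,0,0]
    - [0,0,0.004,0,0,0]
    - [0,0,0.004,0,0,0]

```text
clock: 10.1
tcp_pos: [0.4928, 0.2037, 0.0866]
tool_rot: [-3.139, -0.12, 0.003]
contact_force: [-5.5, -1.5, 15.3]
width: 0.0099
grasp_force: 30.0
```

move_arm:
  plan:
    - [0,0,-0.0035,0,0,0]
    - [0.01,0,-0.0035,0,0,0]
    - [0.02,0,-0.0035,0,0,0]
    - [0.03,0,-0.0035,0,0,0]
    - [0.04,0,-0.0035,0,0,0]
    - [0.05,0,-0.0035,0,0,0]
    - [0.055,0,-0.0035,0,0,0]
    - [0.06,0,-0.0035,0,0,0]
    - [0.06,0,-0.0035,0,0,0]

```text
clock: 11.0
tcp_pos: [0.5121, 0.2059, 0.0891]
tool_rot: [-3.137, -0.12, -0.002]
contact_force: [-7.6, -1.1, 24.9]
width: 0.0098
grasp_force: 30.0
```

```bash
python3 -c "
from go import *
chan(15,0)"
```

```text
row [0.015, 0.0038, 0.0137] [-0.0037, -0.002, 0.0034] t 11.0
```

```bash
python3 -c "
from go import *
f=grab('side','s5');g=grab('wrist','w5')
a=cv2.resize(np.array(f['pixels'])[205:300,220:320,::-1],(500,475),interpolation=cv2.INTER_CUBIC)
b=cv2.resize(np.array(g['pixels'])[20:300,150:350,::-1],(300,420),interpolation=cv2.INTER_CUBIC)
c=np.zeros((475,800,3),np.uint8);c[:,:500]=a;c[:420,500:]=b
cv2.imwrite('pics/m5.png',c);print(r.get_obs()['ft_torque'],r.get_obs()['contact_force'])"
```

```text
[-0.3182  1.7747  0.0042] [-7.9259 -0.7064 25.5996]
```

View pics/m5.png

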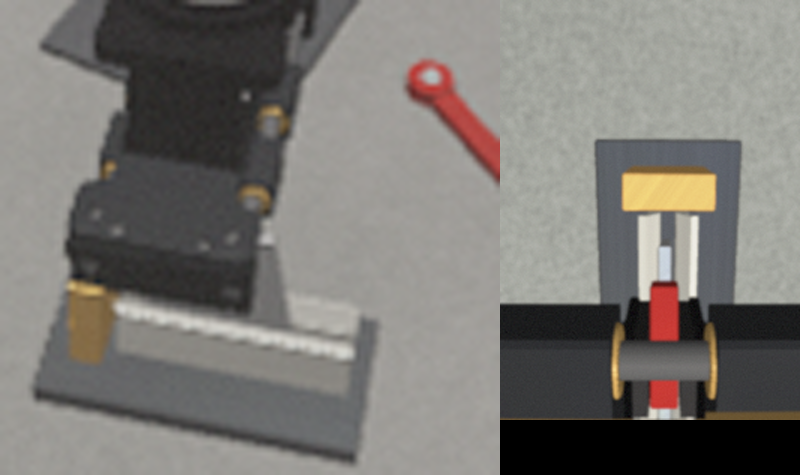

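The side crop shows the plate's trailing edge, (262,240) to (290,310), leaning back: the plate has pitched in the pads, with its leading corner digging in. I'll unload it and open slightly so it settles level in the groove, then grip it again.

move_arm:
  plan:
    - [-0.004,0.002,-0.004,0,0,0]
    - [-0.01,0.004,-0.007,0,0,0]
    - [-0.01,0.004,-0.007,0,0,0]

```text
clock: 11.4
tcp_pos: [0.5088, 0.2038, 0.0892]
tool_rot: [-3.138, -0.12, -0.0]
contact_force: [0.5, 2.1, 7.1]
width: 0.0097
grasp_force: 30.0
```

move_arm:
  plan:
    - [0,0,0,0,0,0]
    - [0,0,0,0,0,0]
    - [0,0,0,0,0,0]
    - [0,0,0,0,0,0]
    - [0,0,0,0,0,0]
  grip: -0.6

```text
clock: 11.9
tcp_pos: [0.5074, 0.2029, 0.0878]
tool_rot: [-3.139, -0.119, 0.005]
contact_force: [0.3, 1.0, -0.8]
width: 0.0172
grasp_force: 0.1
```

```bash
python3 -c "
from go import *
chan(10,0);f=grab('side','s6');g=grab('wrist','w6');o=r.get_obs();print(o['tcp_pos'],o['contact_force'])
a=cv2.resize(np.array(f['pixels'])[205:300,220:320,::-1],(500,475),interpolation=cv2.INTER_CUBIC)
b=cv2.resize(np.array(g['pixels'])[20:300,150:350,::-1],(300,420),interpolation=cv2.INTER_CUBIC)
c=np.zeros((475,800,3),np.uint8);c[:,:500]=a;c[:420,500:]=b
cv2.imwrite('pics/m6.png',c)"
```

```text
row [0.0146, -0.005, 0.0094] [-0.0008, 0.0065, 0.0027] t 11.9
[0.5074 0.203  0.0879] [0.0338 0.5389 0.2744]
```

View pics/m6.png

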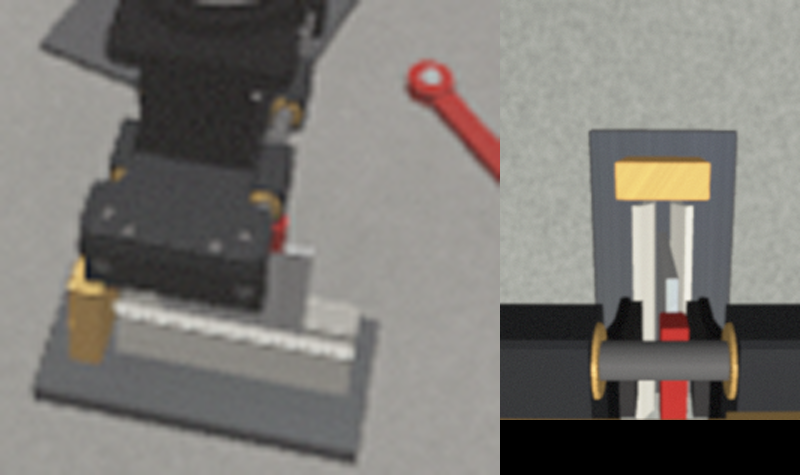

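```bash
python3 -c "
from go import *
f=load('w6')
inv=lambda p:(Rz(-CH[2])@(p-np.array([CH[0],CH[1],0])))*1000
q=lambda u,v:((u-500+.5)/1.5-.5+150,(v+.5)/1.5-.5+20)
print('tab end',inv(atz(f,q(674,330),.112)),'shoulder',inv(atz(f,q(672,278),.096)),'stop front',inv(atz(f,q(663,201),.067)),'tcp',inv(r.get_obs()['tcp_pos']))
print('groove',inv(atz(f,q(655,205),.051)),inv(atz(f,q(671,205),.051)))"
```

```text
tab end [ 11.2127  -4.2197 112.    ] shoulder [24.9804 -3.7122 96.    ] stop front [49.7572 -0.2406 67.    ] tcp [ 4.4458 -1.444  87.936 ]
groove [45.5711  3.5035 51.    ] [45.5812 -3.9098 51.    ]
```

The plate now stands level, with its origin at channel x of about -11. The TCP is 15 mm ahead of it, so I'll step back, centre and grip again.

move_arm:
  plan:
    - [-0.025,-0.005,0,0,0,0]
    - [-0.05,-0.005,0.005,0,0,0]
    - [-0.05,-0.005,0.008,0,0,0]
    - [-0.05,-0.005,0.008,0,0,0]

```text
clock: 12.4
tcp_pos: [0.4921, 0.2033, 0.0856]
tool_rot: [-3.139, -0.12, 0.005]
contact_force: [-0.8, -0.2, -0.5]
width: 0.0179
grasp_force: 0.0
```

move_arm:
  plan:
    - [0,0,0,0,0,0]
    - [0,0,0,0,0,0]
    - [0,0,0,0,0,0]
    - [0,0,0,0,0,0]
  grip: -1

```text
clock: 12.8
tcp_pos: [0.4927, 0.2034, 0.0858]
tool_rot: [-3.139, -0.119, 0.004]
contact_force: [0.2, 0.5, 0.5]
width: 0.0097
grasp_force: 30.0
```

```bash
python3 -c "
from go import *
chan(10,0);o=r.get_obs();print(o['tcp_pos'],o['contact_force'],o['ft_torque'])
inv=lambda p:(Rz(-CH[2])@(p-np.array([CH[0],CH[1],0])))*1000
print(inv(o['tcp_pos']))"
```

```text
row [0.0635, 0.0002, 0.0025] [-0.0011, 0.0052, 0.0025] t 12.8
[0.4927 0.2034 0.0858] [0.2223 0.49   0.5203] [-0.0923 -0.0314 -0.0018]
[-10.2514   0.0461  85.8031]
```

move_arm:
  plan:
    - [0,0,-0.003,0,0,0]
    - [0.01,0,-0.003,0,0,0]
    - [0.02,0,-0.003,0,0,0]
    - [0.03,0,-0.003,0,0,0]
    - [0.04,0,-0.003,0,0,0]
    - [0.05,0,-0.003,0,0,0]
    - [0.06,0,-0.003,0,0,0]
    - [0.065,0,-0.003,0,0,0]
    - [0.065,0,-0.003,0,0,0]

```text
clock: 13.7
tcp_pos: [0.5121, 0.2049, 0.0865]
tool_rot: [-3.139, -0.119, 0.005]
contact_force: [0.3, 0.4, -2.7]
width: 0.0097
grasp_force: 30.0
```

```bash
python3 -c "
from go import *
chan(15,0);o=r.get_obs();print(o['tcp_pos'],o['contact_force'],o['ft_torque'])
inv=lambda p:(Rz(-CH[2])@(p-np.array([CH[0],CH[1],0])))*1000
print(inv(o['tcp_pos']))"
```

```text
row [0.0153, 0.0003, 0.0049] [-0.0011, 0.0058, 0.0027] t 13.7
[0.5121 0.2049 0.0865] [ 0.2571  0.367  -2.6817] [-0.0053 -0.0122  0.0038]
[ 9.2037  0.0895 86.4869]
```

move_arm:
  plan:
    - [0.003,0,0,0,0,0]
    - [0.006,0,0,0,0,0]
    - [0.009,0,0,0,0,0]
    - [0.012,0,0,0,0,0]
    - [0.015,0,0,0,0,0]
    - [0.015,0,0,0,0,0]

```text
clock: 14.3
tcp_pos: [0.5165, 0.2052, 0.0866]
tool_rot: [-3.139, -0.119, 0.005]
contact_force: [-0.3, 0.0, -3.0]
width: 0.0097
grasp_force: 30.0
```

move_arm:
  plan:
    - [0.002,0,0,0,0,0]
    - [0.004,0,0,0,0,0]
    - [0.006,0,0,0,0,0]
    - [0.006,0,0,0,0,0]

```text
clock: 14.7
tcp_pos: [0.518, 0.2054, 0.0865]
tool_rot: [-3.139, -0.119, 0.005]
contact_force: [-2.0, 0.0, -2.4]
width: 0.0097
grasp_force: 30.0
```

move_arm:
  plan:
    - [0,0,0.002,0,0,0]
    - [0.002,0,0.003,0,0,0]
    - [0.004,0,0.003,0,0,0]
    - [0.004,0,0.003,0,0,0]

```text
clock: 15.1
tcp_pos: [0.5181, 0.2055, 0.0858]
tool_rot: [3.139, 0.12, -0.008]
contact_force: [-8.0, -0.8, 5.1]
width: 0.0095
grasp_force: 30.0
```

move_arm:
  plan:
    - [0.002,0,-0.001,0,0,0]
    - [0.003,0,-0.001,0,0,0]
    - [0.003,0,-0.001,0,0,0]
    - [0.003,0,-0.001,0,0,0]

```text
clock: 15.5
tcp_pos: [0.5183, 0.2056, 0.086]
tool_rot: [3.139, 0.12, -0.01]
contact_force: [-10.9, -1.4, 7.2]
width: 0.0098
grasp_force: 30.0
```

```bash
python3 -c "
from go import *
o=r.get_obs();print(o['contact_force'],o['ft_torque'])
inv=lambda p:(Rz(-CH[2])@(p-np.array([CH[0],CH[1],0])))*1000
print(inv(o['tcp_pos']))"
```

```text
[-10.8724  -1.4325   7.1617] [-0.3924  2.3503 -0.0291]
[15.4732  0.3034 85.9614]
```

move_arm:
  plan:
    - [0,0,0,0,0,0]
    - [0,0,0,0,0,0]
    - [0,0,0,0,0,0]
    - [0,0,0,0,0,0]
  grip: -0.3

```text
clock: 15.9
tcp_pos: [0.5207, 0.2055, 0.0861]
tool_rot: [-3.139, -0.119, 0.004]
contact_force: [0.7, -1.1, 0.8]
width: 0.029
grasp_force: 0.0
```

move_arm:
  plan:
    - [0,0,-0.03,0,0,0]
    - [0,0,-0.08,0,0,0]
    - [0,0,-0.15,0,0,0]
    - [0,0,-0.3,0,0,0]
    - [0,0,-0.45,0,0,0]
    - [0,0,-0.45,0,0,0]
    - [0,0,-0.45,0,0,0]

```text
clock: 16.6
tcp_pos: [0.5214, 0.2059, 0.2233]
tool_rot: [-3.138, -0.119, -0.001]
contact_force: [1.1, 0.2, -0.1]
width: 0.0305
grasp_force: 0.0
```

```bash
python3 -c "
from go import *
f=grab('wrist','w7');e=grab('side','s7');s=grab('scene','sc7');o=r.get_obs();print(o['tcp_pos'],o['clock'])
rs=lambda im,w,h:cv2.resize(im[:,:,::-1],(w,h),interpolation=cv2.INTER_CUBIC)
c=np.zeros((600,800,3),np.uint8)
c[:360,:400]=rs(np.array(f['pixels'])[60:240,150:350],400,360)
c[:360,400:]=rs(np.array(e['pixels'])[215:305,215:315],400,360)
c[360:,:400]=rs(np.array(s['pixels'])[120:216,165:325],400,240)
c[360:,400:]=rs(np.array(e['pixels'])[70:166,230:390],400,240)
cv2.imwrite('pics/m7.png',c)"
```

```text
[0.5201 0.2051 0.2201] 16.75
```

View pics/m7.png

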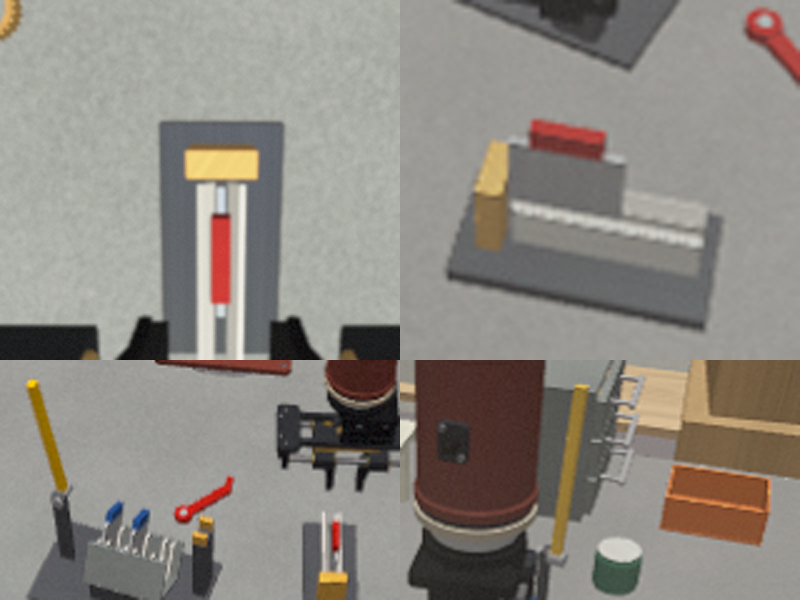

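The plate stands upright against the brass stop with its tab straight, and the gripper is clear. Next is the keeper; I'll work out its angle.

```bash
cat >> go.py <<'E'
def bar(th,rad,off):
    "rack mm of point at radius, offset along outer/top normal"
    c,s=np.cos(th),np.sin(th); return np.array([-36,-110+rad*c-off*s,144+rad*s+off*c])
def push(th,rad=165,clear=0,grow=1):
    # tip corner (+y side, 15 mm from TCP) on outer face
    b=bar(th,rad,6+clear); row(frame(*RK,b-np.array([0,15*np.sin(th),0])),toolR(RK[2],0))
E
python3 -c "
from go import *
from scipy.optimize import least_squares
S=load('sc7');D=load('s7')
print('sc0',(40.5/5-.5+170,50.5/5-.5+120))
o=[(load('scene0'),((40.5)/5-.5+170,(48.5)/5-.5+120)),(load('side0'),(453.5/1.5-.5,124/1.5-.5))]
q=least_squares(lambda x:np.concatenate([proj(f,frame(*RK,bar(x[0],212,0)))[0]-u for f,u in o]),[1.7]);print(q.x,q.fun)
th=q.x[0]
print('end',bar(th,212,0),frame(*RK,bar(th,212,0)))
p=frame(*RK,[-36,-205,305]);print('start push',p);row(p,toolR(RK[2],0));print(r.get_obs()['q'])"
```

```text
sc0 (177.6, 129.6)
[1.6631] [ 1.1772 -1.4034  0.7912 -1.6981]
end [ -36.     -129.5321  355.0983] [ 0.5118 -0.1972  0.3551]
start push [ 0.4961 -0.2711  0.305 ]
row [-0.2015, 1.5767, -0.2821] [0.0012, 0.0086, 0.5445] t 16.75
[-0.032   0.1887 -0.4782  1.6688  0.0875  1.3099 -2.0207]
```

move_arm:
  plan:
    - [0,0,-0.17,0,0,0]
    - [0,0,-0.34,0,0,0]
    - [0,0,-0.5,0,0,0]
    - [0,0,-0.67,0,0,0]
    - [0,0,-0.85,0,0,0]
    - [0,0.17,-0.85,0,0,0.1]
    - [-0.05,0.34,-0.85,0,0,0.3]
    - [-0.1,0.5,-0.85,0,0,0.4]
    - [-0.1,0.67,-0.85,0,0,0.54]
    - [-0.15,0.84,-0.85,0,0,0.54]
    - [-0.2,0.99,-0.85,0,0,0.54]
    - [-0.2,0.99,-0.85,0,0,0.54]
  grip: -1

```text
clock: 17.95
tcp_pos: [0.4824, -0.1022, 0.475]
tool_rot: [3.121, -0.34, -0.008]
contact_force: [0.7, 0.4, 0.0]
width: 0.0003
grasp_force: 0.0
```

```bash
python3 -c "
from go import *
print(r.get_obs()['tcp_pos'],r.get_obs()['q'])
row(frame(*RK,[-36,-205,470]),toolR(RK[2],0));row(frame(*RK,[-36,-205,305]),toolR(RK[2],0))"
```

```text
[ 0.4824 -0.1022  0.475 ] [ 0.3107  0.0146 -0.1963  1.3303  0.0049  1.8021 -1.6719]
row [0.1657, 0.5398, 0.0171] [0.0046, 0.0094, -0.0146] t 17.95
row [0.1684, 0.5384, 0.5671] [0.0046, 0.0094, -0.0146] t 17.95
```

move_arm:
  plan:
    - [0,0.17,0,0,0,0]
    - [0.08,0.34,0,0,0,0]
    - [0.16,0.5,0,0,0,0]
    - [0.168,0.538,0,0,0,0]
    - [0.168,0.538,0.1,0,0,-0.01]
    - [0.168,0.538,0.25,0,0,-0.01]
    - [0.168,0.538,0.4,0,0,-0.01]
    - [0.168,0.538,0.55,0,0,-0.01]
    - [0.168,0.538,0.567,0,0,-0.01]
    - [0.168,0.538,0.567,0,0,-0.01]
    - [0.168,0.538,0.567,0,0,-0.01]

```text
clock: 19.05
tcp_pos: [0.5009, -0.2638, 0.3083]
tool_rot: [3.125, -0.316, -0.0]
contact_force: [-0.4, -0.1, 0.5]
width: 0.0005
grasp_force: 0.0
```

```bash
python3 - <<'E'
from go import *
o=r.get_obs();R0=Rn.from_rotvec(o['tool_rot'])
print(Rz(-RK[2])@(o['tcp_pos']-np.array([RK[0],RK[1],0]))*1000, o['contact_force'])
for d in (95,80,65,50,40,30,20,10,0,-1): print(d,end=' ');push(np.radians(d))
E
```

```text
[ -32.7979 -196.8956  308.262 ] [-0.4435 -0.1143  0.5054]
95 row [-0.0093, -0.1721, 0.0012] [0.0016, 0.0001, 0.0148] t 19.05
80 row [-0.0082, -0.3163, 0.0022] [0.0016, 0.0001, 0.0148] t 19.05
65 row [-0.0071, -0.4588, 0.0402] [0.0016, 0.0001, 0.0148] t 19.05
50 row [-0.0061, -0.5897, 0.1129] [0.0016, 0.0001, 0.0148] t 19.05
40 row [-0.0055, -0.6662, 0.1781] [0.0016, 0.0001, 0.0148] t 19.05
30 row [-0.005, -0.7312, 0.2546] [0.0016, 0.0001, 0.0148] t 19.05
20 row [-0.0046, -0.7829, 0.34] [0.0016, 0.0001, 0.0148] t 19.05
10 row [-0.0043, -0.8196, 0.4316] [0.0016, 0.0001, 0.0148] t 19.05
0 row [-0.0041, -0.8402, 0.5268] [0.0016, 0.0001, 0.0148] t 19.05
-1 row [-0.0041, -0.8413, 0.5364] [0.0016, 0.0001, 0.0148] t 19.05
```

move_arm:
  plan:
    - [-0.008,-0.06,0,0,0,0.01]
    - [-0.008,-0.12,0,0,0,0.015]
    - [-0.008,-0.17,0,0,0,0.015]
    - [-0.008,-0.22,0.001,0,0,0.015]
    - [-0.008,-0.27,0.001,0,0,0.015]
    - [-0.008,-0.316,0.002,0,0,0.015]
    - [-0.007,-0.365,0.01,0,0,0.015]
    - [-0.007,-0.41,0.025,0,0,0.015]
    - [-0.007,-0.459,0.04,0,0,0.015]
    - [-0.007,-0.505,0.062,0,0,0.015]
    - [-0.006,-0.55,0.087,0,0,0.015]
    - [-0.006,-0.59,0.113,0,0,0.015]

```text
clock: 20.25
tcp_pos: [0.5334, -0.0886, 0.2708]
tool_rot: [3.124, -0.328, -0.006]
contact_force: [-0.2, -1.4, 0.3]
width: 0.0005
grasp_force: 0.5
```

```bash
python3 - <<'E'
from go import *
o=r.get_obs()
print(Rz(-RK[2])@(o['tcp_pos']-np.array([RK[0],RK[1],0]))*1000, o['contact_force'])
for d in (50,40,30,20,10,0,-1): print(d,end=' ');push(np.radians(d))
f=grab('scene','sc8');e=grab('side','s8')
rs=lambda im,w,h:cv2.resize(im[:,:,::-1],(w,h),interpolation=cv2.INTER_CUBIC)
cv2.imwrite('pics/m8.png',np.hstack([rs(np.array(f['pixels'])[80:240,150:310],400,400),rs(np.array(e['pixels'])[70:250,215:395],400,400)]))
E
```

```text
[-37.378  -18.7518 270.8188] [-0.2274 -1.3591  0.2647]
50 row [0.0046, 0.0043, -0.0115] [0.0008, 0.0069, 0.0001] t 20.25
40 row [0.0048, -0.0722, 0.0538] [0.0008, 0.0069, 0.0001] t 20.25
30 row [0.0051, -0.1372, 0.1303] [0.0008, 0.0069, 0.0001] t 20.25
20 row [0.0054, -0.1888, 0.2157] [0.0008, 0.0069, 0.0001] t 20.25
10 row [0.0057, -0.2255, 0.3074] [0.0008, 0.0069, 0.0001] t 20.25
0 row [0.0061, -0.246, 0.4026] [0.0008, 0.0069, 0.0001] t 20.25
-1 row [0.0061, -0.2472, 0.4122] [0.0008, 0.0069, 0.0001] t 20.25
```

View pics/m8.png

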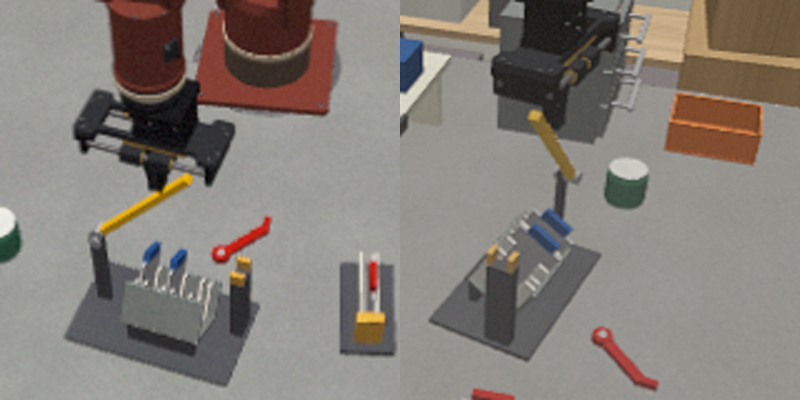

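The bar has followed to about 50° with the fingertip on its upper face. I'll continue the arc.

move_arm:
  plan:
    - [0.005,-0.035,0.02,0,0,0]
    - [0.005,-0.072,0.054,0,0,0]
    - [0.005,-0.105,0.09,0,0,0]
    - [0.005,-0.137,0.13,0,0,0]
    - [0.005,-0.163,0.17,0,0,0]
    - [0.005,-0.189,0.216,0,0,0]
    - [0.005,-0.207,0.26,0,0,0]
    - [0.005,-0.225,0.307,0,0,0]
    - [0.006,-0.235,0.34,0,0,0]
    - [0.006,-0.24,0.37,0,0,0]
    - [0.006,-0.245,0.38,0,0,0]
    - [0.006,-0.245,0.38,0,0,0]

```text
clock: 21.55
tcp_pos: [0.55, -0.0181, 0.1574]
tool_rot: [-3.124, 0.328, 0.006]
contact_force: [0.4, 0.2, -0.5]
width: -0.0001
grasp_force: 0.0
```

```bash
python3 - <<'E'
from go import *
o=r.get_obs()
print(Rz(-RK[2])@(o['tcp_pos']-np.array([RK[0],RK[1],0]))*1000, o['contact_force'])
for d in (3,0,-1): print(d,end=' ');push(np.radians(d))
E
```

```text
[-35.7963  53.6091 157.413 ] [ 0.3695  0.1946 -0.5229]
3 row [-0.0007, -0.0002, -0.004] [0.0005, 0.0067, -0.0005] t 21.55
0 row [-0.0006, -0.0046, 0.0247] [0.0005, 0.0067, -0.0005] t 21.55
-1 row [-0.0006, -0.0058, 0.0343] [0.0005, 0.0067, -0.0005] t 21.55
```

move_arm:
  plan:
    - [0,-0.002,0.006,0,0,0]
    - [0,-0.003,0.012,0,0,0]
    - [0,-0.004,0.018,0,0,0]
    - [0,-0.005,0.023,0,0,0]
    - [0,-0.005,0.027,0,0,0]
    - [0,-0.005,0.027,0,0,0]

```text
clock: 22.15
tcp_pos: [0.5506, -0.0168, 0.1504]
tool_rot: [3.124, -0.328, -0.004]
contact_force: [-1.9, -0.8, 6.3]
width: 0.0004
grasp_force: 2.9
```

move_arm:
  plan:
    - [0,0,0.003,0,0,0]
    - [0,0,0.006,0,0,0]
    - [0,0,0.006,0,0,0]
    - [0,0,0.006,0,0,0]

```text
clock: 22.55
tcp_pos: [0.5507, -0.0168, 0.1501]
tool_rot: [3.124, -0.328, -0.002]
contact_force: [-7.0, -1.1, 18.3]
width: 0.0005
grasp_force: 9.1
```

Force rises with no further travel at z = 150 mm, as expected for a closed bar, so it is on its stop. Retreating straight up.

move_arm:
  plan:
    - [0,0,-0.03,0,0,0]
    - [0,0,-0.1,0,0,0]
    - [0,0,-0.25,0,0,0]
    - [0,0,-0.4,0,0,0]
    - [-0.1,0,-0.55,0,0,0]
    - [-0.2,0,-0.65,0,0,0]
    - [-0.2,0,-0.65,0,0,0]
    - [-0.2,0,-0.65,0,0,0]

```text
clock: 23.35
tcp_pos: [0.4923, -0.0042, 0.3441]
tool_rot: [3.124, -0.328, -0.001]
contact_force: [0.1, -0.8, -0.5]
width: 0.0007
grasp_force: 0.0
```

```bash
python3 - <<'E'
from go import *
f=grab('scene','sc9');e=grab('side','s9')
rs=lambda im,w,h:cv2.resize(im[:,:,::-1],(w,h),interpolation=cv2.INTER_CUBIC)
cv2.imwrite('pics/m9.png',np.hstack([rs(np.array(f['pixels'])[120:240,170:330],400,300),rs(np.array(e['pixels'])[120:300,215:395],400,300)]))
print(r.get_obs()['clock'],r.get_obs()['contact_force'])
E
```

```text
23.45 [-0.0766 -0.2208  0.4338]
```

View pics/m9.png

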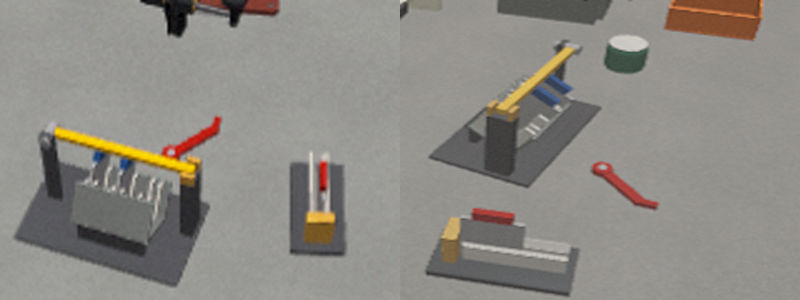

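The keeper lies level between the cheeks over the blue-tabbed plates, and the worn plate stands against the stop. Handing the job in.

```bash
python3 -c "
from workcell import r
print(r.close_job())"
```

```text
the job is handed in; nothing more can be done
None
```

The job is handed in at about 23.5 s: the worn plate stands released against the brass stop, pressed there with about 11 N on the wrist sensor, and the keeper bar is closed in its catch over the two blue-tabbed plates; the plate tipped in the grip on the first slide and I re-gripped it.

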